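# Lock the blow-off nozzle's spring sleeve

### The arm

A 6-joint arm with a two-finger parallel gripper is mounted at the origin on the work surface. World frame = base frame: x ahead of the robot, y to its left, z up, the work surface at z = 0. Lengths are in m, angles in rad, forces in N, time in s.
With the tool pointing down it reaches from about 0.225 to 0.875 m from the base axis. Payload 3.4 kg.
Tool frame: the origin (TCP) lies at the very end of the fingers, on their centre line; the grasp point (between the pads) lies 19 mm behind it; z points along the fingers, y is the direction in which the jaws open and shut (so a half turn about z gives the same grasp; the last joint's range is limited). The gripper opens to 85 mm and grips with 20 to 120 N. Pads are 22 mm wide; open, the fingers measure 114 mm over their backs; the gripper's body (76 mm by 85 mm) begins 54 mm behind the grasp point. The pads swing forward as they close: fully open they stand 13 mm farther back than shut.
Start: joints at [1.189, 0.276, 1.505, -0, 1.361, -0.121], TCP at [0.148, 0.556, 0.231] pointing down, gripper open.
Joint ranges: [-2.89, 2.89], [-0.75, 2.08], [0.22, 2.7], [-1.18, 4.32], [0.11, 2.71], [-2.7, 2.7]. Speed limits (rad/s): [2.57, 2.57, 3.14, 3.14, 3.14, 3.14].

### API

Orientations are given as a unit quaternion [w, x, y, z].
In Python, from rig import telemetry, cams, sign_off, spotter gives the robot as it stands.
- The arm moves only by the tool servo_tool, never from a script. Its argument "steps" is a list of rows, each a list of 6 numbers: the shift along the tool's x, y, z in mm, then the turn, a rotation vector about the tool's x, y, z in degrees. In form: [[x, y, z, ax, ay, az], ...]. A call has 1 to 8 rows; each row is the pose to reach, as a shift and turn from the pose commanded when the call began, along the tool's axes at that moment; what a row does not reach only later rows make up. A row lasts 1/10 s, in which the tool goes at most 50 mm and 8.59 degrees, less where a joint would pass 70% of its speed; a pose out of reach is approached as far as the arm can. A call with a gripper value outside its range is refused whole. "hand" is the closure in counts, from 0 (fully open) to 255 (shut), set as the call begins (left out, the last holds). The fingers move at their own pace and stop on an object; "grip_force" is the grip in N (left out, the last holds). Time passes only in rows, so rows that repeat a pose let the fingers close. It gives the time, the measured TCP pose, the force and the opening at its end, in the units of the state.
- telemetry.get_state(): the state, without advancing time (a new reading comes with each control period).
- cams.get_image(name): name is "scene" or "top"; returns (picture, depth): 480x640x3 uint8, red, green, blue; 480x640 float32, m along the optical axis (not along the pixel's ray), 0 where there is no reading.
- cams.camera_model(name): a dict with "camera_matrix" (3x3 intrinsics, pixels), "origin" and "rotation" of the camera in the world. Camera axes: x right, y up, looking along -z (the intrinsics and any distortion apply to the point x, -y, -z); pixel columns grow to the right and rows downward; lengths in m; the calibration is good to about 2 mm. A picture is of the moment at which its call begins. camera_model takes no time and is no camera call.
- sign_off(): hands the job in, once; it reports no verdict.
Trained networks look in the newest picture that a camera, given by its name, has taken for a name from the list of things; names that differ only in an ending like _2 or _b are one class to them, and where a whole thing is asked for, a point or a joint stands for the part that bears it (a point fixed in the world has none). Each returns a list of dicts, best first, with "conf" (0 to 1); they miss things now and then, are a little off and sometimes report something else, mostly with a low value. They report only what shows in the picture. A call takes as long as a camera call. They do not tell look-alikes from the thing itself.
- spotter.outline_of(query, camera): "region" (480x640 bool, what is visible of it) and "rect" ([left, top, width, height] in pixels, round what is visible of it).
The state is a dict: "clock": time; "qpos": joint angles; "qd": joint speeds; "effort": joint torques, N m; "position": TCP position; "ee_rot": TCP orientation; "contact_force": force on the tool from outside, world axes, zero at the start; "moment": the same for the moment, N m; "width": finger opening in m.
Only numpy, scipy, OpenCV 4.12 (cv2) and the standard library are available. Lean on these libraries where they do the work, as an engineer would, in place of code of your own. Each camera call takes 0.05 s, during which the arm holds its last target.

### The job

The brass blow-off nozzle on the potter's bench is plugged into its air coupler but not yet locked. Pull that coupler's blue spring sleeve up, turn it clockwise (seen from above) from the red dot to the green dot, and let it spring down fully home there, then let go. Leave the other coupler, with the black cap, alone.

Things in the scene. Friction and masses are not known exactly. Their poses are not given: they have to be found in the camera images.
- sleeve_grip (a point): Grip point on the upright axis of the blue sleeve round the brass nozzle's post. Sleeve (mm): 52 long (x) x 38 wide (y, two flat upright faces: grip these) x 40 high; point 24 above its underside, 74 above the bench when down. Axes turn with it: z up, +x the end with the white pointer. In its middle stands a 28 post to 100 high, then the nozzle (24 wide) to 128 above the bench. Fixed.
- sleeve_lift (a joint): Sleeve's pull-up, m: 0 = down home, stop at 0.028. Spring pulls down 4 N at 0, 8 N at the stop; sleeve weighs 1.5 N. Tabs between teeth block turning until it is up more than 0.009; 0.018 is a good height to turn at. Let go at the red or green dot it drops to 0, between them it stays up on the teeth.
- sleeve_turn (a joint): Sleeve's turn, rad, growing clockwise seen from above: 0 = pointer at the red dot (open), 1.047 (60 degrees) = at the green dot (locked). Starts within 0.12 of 0. Drops home within 0.17 of 1.047. Stops at -0.17 and 1.22. Light friction (0.04 N m), no return spring.
- capped_coupler: The other coupler, same but with a round black cap (34 mm wide, top at 118) in place of the nozzle: do not touch. Origin on its axis at bench level, z up. Either may be left or right, axes 180 or more apart. Both, fixed: grey foot 100 diameter, 12 thick, with the dots 42 from the axis; barrel 60 diameter to 40 high; toothed ring 40 to 50; sleeve 50 to 90.
There are look-alikes about, which are no part of the job. Leave any orange, pink or purple look-alike of the part that bears sleeve_grip alone.

How it is judged:
On the way, in this order (a step that is already met when the one before it is completed fails the run):
1. the nozzle coupler's sleeve is pulled up clear of its teeth, more than 9 mm (value of joint sleeve_lift above 0.009 m), for 0.1 s.
2. the sleeve is turned clockwise to the green dot, 60 degrees within about 14 (value of joint sleeve_turn above 0.8 rad), for 0.1 s.
At the end, for the whole second after the job is handed in: The sleeve of the coupler with the brass nozzle is turned to the green dot (more than 0.8 rad from open, the stop being at 1.22) and down home within 4 mm, at rest and let go (value of joint sleeve_turn above 0.8 rad and value of joint sleeve_lift below 0.004 m and velocity of joint sleeve_lift below 0.01 m/s); the robot touches nothing.
It fails at once if the coupler with the black cap is touched with more than 3 N (contact force between any of the fingers, the arm and capped_coupler above 3 N).
It also fails if it takes over 32 s, if anything falls off the work surface, if the arm or the gripper's body presses on something with over 40 N, if the wrist force passes 120 N, or if a joint passes its speed limit or range.

## Working session

There is one attempt and no reset: what is moved stays moved. The work goes in short steps, Python scripts to look and compute and a tool call to move; the robot and the scene stay as the last step left them, time stands still between calls to the robot, and variables do not carry over. Pictures are saved under pics/ and viewed, and the job is handed in when it is done.

Besides the shell and the picture viewer there is one more tool, called after "Call:" as name([rows], argument=value, ...), one row to a line, values as JSON. servo_tool: Moves the arm, as the interface text tells. Its arguments: {"type":"object","properties":{"steps":{"type":"array","items":{"type":"array","items":{"type":"number"}}},"hand":{"type":"number"},"grip_force":{"type":"number"}},"required":["steps"]}

```bash
mkdir -p pics
python3 - <<'E'
from rig import telemetry,cams,spotter
import cv2,numpy as np
s=telemetry.get_state();print(s)
for n in("scene","top"):
    im,d=cams.get_image(n);cv2.imwrite(f"pics/{n}0.png",im[:,:,::-1]);np.savez(f"{n}0.npz",im=im,d=d)
    m=cams.camera_model(n);print(n,m)
    for q in("sleeve_grip","capped_coupler"):
        for r in spotter.outline_of(q,n):
            print(q,n,r["conf"],r["rect"])
E
```

```text
{'clock': 0.0, 'qpos': array([ 1.18901354e+00,  2.76595615e-01,  1.50616513e+00, -7.65713572e-06,
        1.36068641e+00, -1.20984447e-01]), 'qd': array([ 1.04821785e-05, -1.17936728e-03, -1.02829769e-03, -4.97559144e-04,
       -2.94275978e-04, -1.53261193e-03]), 'effort': array([-8.01943988e-04, -4.16782379e+01, -2.45799047e+01, -1.31824663e-04,
        1.16068256e-02,  2.32624109e-05]), 'position': array([0.14806131, 0.55505113, 0.2304266 ]), 'ee_rot': array([-2.27022302e-04,  1.30029081e-01,  9.91509747e-01, -8.99037334e-04]), 'contact_force': array([-0.87040985,  0.62690823,  0.46959691]), 'moment': array([-0.06087131, -0.01244297, -0.00815128]), 'width': 0.08579039311106006}
scene {'camera_matrix': array([[444.87621159,   0.        , 320.62648081],
       [  0.        , 444.87621159, 235.32541533],
       [  0.        ,   0.        ,   1.        ]]), 'origin': array([ 0.98700274, -0.15055788,  0.69299003]), 'rotation': array([0.75625963, 0.25190792, 0.1853718 , 0.57467475])}
sleeve_grip scene 0.97 [403.5, 189.9, 28.3, 37.3]
sleeve_grip scene 0.87 [404.6, 268.5, 30.5, 42.3]
sleeve_grip scene 0.79 [309.5, 198.8, 26.6, 33.9]
sleeve_grip scene 0.72 [372.5, 136.7, 29.4, 25.5]
capped_coupler scene 0.72 [194.6, 236.1, 54.6, 70.9]
capped_coupler scene 0.18 [403.8, 189.0, 26.2, 39.6]
top {'camera_matrix': array([[525.18874409,   0.        , 322.15729973],
       [  0.        , 525.18874409, 241.23669487],
       [  0.        ,   0.        ,   1.        ]]), 'origin': array([ 0.41260446, -0.0014922 ,  0.90387276]), 'rotation': array([-0.70464289, -0.04395652,  0.05153477,  0.70632173])}
sleeve_grip top 0.9 [234.7, 119.8, 31.4, 46.1]
sleeve_grip top 0.8 [190.2, 218.2, 39.6, 37.1]
sleeve_grip top 0.72 [180.0, 326.2, 42.9, 42.3]
sleeve_grip top 0.63 [302.7, 241.8, 33.8, 40.8]
capped_coupler top 0.73 [402.4, 206.4, 59.0, 54.1]
```

View pics/scene0.png

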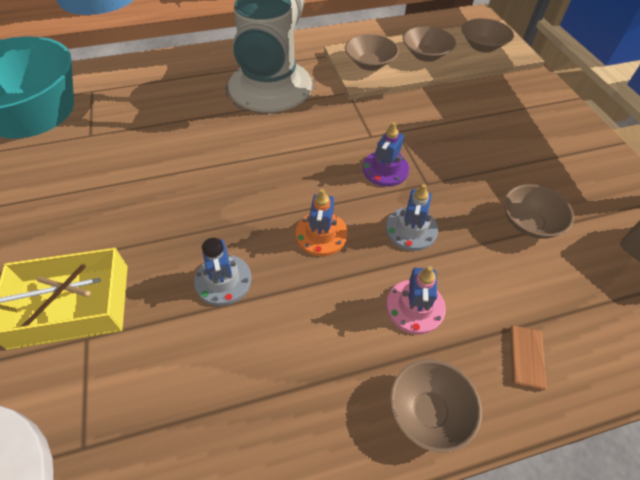

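View pics/top0.png

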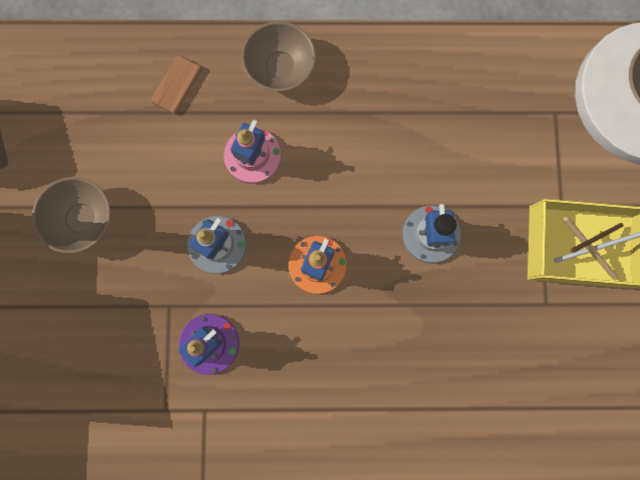

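The true target is the grey-footed nozzle coupler at top (208,240) / scene (415,215). The capped one is at top (433,233). The orange, pink and purple ones are look-alikes.

```bash
cat > h.py <<'E'
import numpy as np
from scipy.spatial.transform import Rotation as R
from rig import cams
def model(n):
    m=cams.camera_model(n);K=m["camera_matrix"];q=m["rotation"]
    return K,np.array(m["origin"]),R.from_quat([q[1],q[2],q[3],q[0]]).as_matrix()
def ray(n,u,v):
    K,o,M=model(n);u=np.asarray(u,float);v=np.asarray(v,float)
    return o,np.stack([(u-K[0,2])/K[0,0],-(v-K[1,2])/K[1,1],-np.ones_like(u)],-1)@M.T
def atz(n,u,v,z):
    o,d=ray(n,u,v);t=(z-o[2])/d[...,2];return o+d*t[...,None]
def dep(n,u,v,D):
    o,d=ray(n,u,v);return o+d*np.asarray(D)[...,None]
def proj(n,P):
    K,o,M=model(n);c=(np.asarray(P)-o)@M;return np.stack([K[0,0]*c[...,0]/-c[...,2]+K[0,2],-K[1,1]*c[...,1]/-c[...,2]+K[1,2]],-1)
E
python3 - <<'E'
from h import *
import cv2
for n,(a,b,w) in {"top":(170,200,80),"scene":(375,175,80)}.items():
    z=np.load(f"{n}0.npz");im,d=z["im"],z["d"]
    c=im[b:b+w,a:a+w];cv2.imwrite(f"pics/{n}crop.png",cv2.resize(c,(560,560),interpolation=cv2.INTER_CUBIC)[:,:,::-1])
    u,v=np.meshgrid(np.arange(a,a+w),np.arange(b,b+w))
    D=d[b:b+w,a:a+w];P=dep(n,u,v,D)
    hsv=cv2.cvtColor(c,cv2.COLOR_RGB2HSV).astype(int);h,s,vv=hsv[...,0],hsv[...,1],hsv[...,2]
    Z=P[...,2]
    for name,m in {"nozzle top":(Z>.118),"post":(Z>.095),"bluetop":(abs(Z-.09)<.006)&(h>105)&(h<130)&(s>100),"white":(s<60)&(vv>170)&(Z>.06),"green":(h>45)&(h<85)&(s>80),"red":((h<6)|(h>174))&(s>150)&(Z<.03),"foot":(abs(Z-.012)<.005)&(s<90)&(vv>60)}.items():
        m=m&(D>0)
        if m.sum()==0: print(n,name,0);continue
        p=P[m];print(n,name,m.sum(),p.mean(0).round(4),"mid",((p.min(0)+p.max(0))/2).round(4),"ext",np.ptp(p,axis=0).round(3))
        if name=="foot":
            e=atz(n,u[m],v[m],.012);(cc,r)=cv2.minEnclosingCircle(e[:,:2].astype(np.float32));print("  circ",cc,r)
        if name in("green","red"):
            print("  ",atz(n,u[m],v[m],.012).mean(0).round(4))
        if name=="bluetop":
            e=atz(n,u[m],v[m],.09);print("  ",cv2.minAreaRect((e[:,:2]*1000).astype(np.float32)))
E
```

```text
top nozzle top 48 [0.5282 0.1682 0.1249] mid [0.5284 0.1686 0.1242] ext [0.011 0.01  0.012]
top post 274 [0.5275 0.1669 0.1098] mid [0.5356 0.1683 0.1127] ext [0.041 0.03  0.035]
top bluetop 377 [0.5258 0.169  0.0899] mid [0.5289 0.1696 0.0901] ext [0.057 0.053 0.01 ]
   ((528.8236083984375, 169.3290557861328), (36.075439453125, 50.1903076171875), 57.82588577270508)
top white 54 [0.5499 0.157  0.0923] mid [0.5499 0.157  0.0944] ext [0.017 0.016 0.011]
top green 30 [0.5284 0.128  0.0147] mid [0.5282 0.1277 0.0149] ext [0.009 0.009 0.008]
   [0.5288 0.1284 0.012 ]
top red 27 [0.5654 0.1476 0.0148] mid [0.5655 0.1473 0.0146] ext [0.008 0.009 0.007]
   [0.5659 0.1481 0.012 ]
top foot 1305 [0.522  0.1635 0.0121] mid [0.529  0.1691 0.012 ] ext [0.099 0.1   0.01 ]
  circ (0.5285974740982056, 0.16882534325122833) 0.05012231320142746
scene nozzle top 43 [0.5323 0.1661 0.1243] mid [0.5311 0.1656 0.1241] ext [0.011 0.01  0.011]
scene post 231 [0.5356 0.1638 0.1091] mid [0.5398 0.1641 0.1123] ext [0.042 0.033 0.034]
scene bluetop 141 [0.5422 0.1619 0.0894] mid [0.5332 0.1666 0.0892] ext [0.057 0.053 0.007]
   ((534.3378295898438, 165.6575469970703), (34.44147872924805, 50.31100082397461), 57.170719146728516)
scene white 39 [0.5507 0.1555 0.0923] mid [0.5496 0.1618 0.0941] ext [0.022 0.03  0.014]
scene green 16 [0.53   0.1255 0.0146] mid [0.5304 0.1257 0.0147] ext [0.012 0.007 0.004]
   [0.5283 0.1266 0.012 ]
scene red 34 [0.4842 0.146  0.0144] mid [0.4784 0.1456 0.0141] ext [0.184 0.01  0.005]
   [0.4824 0.147  0.012 ]
scene foot 846 [0.5436 0.159  0.0122] mid [0.4912 0.1675 0.012 ] ext [0.18  0.101 0.01 ]
  circ (0.4908897280693054, 0.17164382338523865) 0.09282805770635605
```

View pics/topcrop.png

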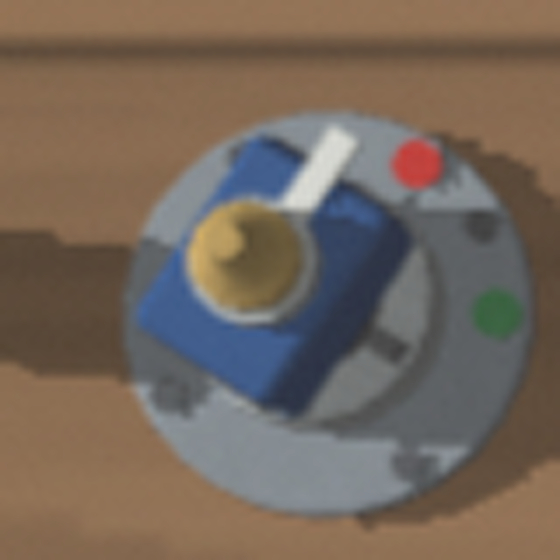

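View pics/scenecrop.png

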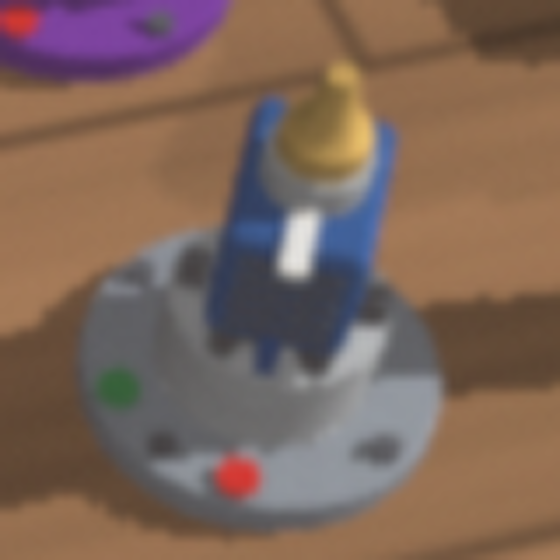

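```bash
cat >> h.py <<'E'
def plan(x,y,z,yawy):
    """rel. shift mm (tool axes) and rotvec deg from measured pose to tool-down pose, with tool y at world yaw yawy"""
    from rig import telemetry
    s=telemetry.get_state();q=s["ee_rot"];M=R.from_quat([q[1],q[2],q[3],q[0]]).as_matrix()
    a=np.radians(yawy);Y=np.array([np.cos(a),np.sin(a),0]);Z=np.array([0,0,-1.]);T=np.stack([np.cross(Y,Z),Y,Z],1)
    print("t",s["clock"],"pos",s["position"].round(4),"yawy",np.degrees(np.arctan2(M[1,1],M[0,1])).round(2),"F",s["contact_force"].round(1),"w",round(s["width"],4))
    print("shift",(M.T@(np.array([x,y,z])-s["position"])*1000).round(1),"rot",np.degrees(R.from_matrix(M.T@T).as_rotvec()).round(2))
E
python3 -c "
from h import *
plan(.5295,.168,.21,58)
for p in ((.528,.1688),(.5295,.168),(.531,.167)): 
  print([proj(n,[*p,.128]).round(1) for n in('top','scene')])"
```

```text
t 0.3 pos [0.1482 0.5554 0.231 ] yawy 75.06 F [ 0.2 -0.5  0.8] w 0.0853
shift [-468.3 -276.    21.2] rot [-0.03  0.   17.06]
[array([202.1, 234.8]), array([423.5, 184.3])]
[array([202.7, 233.9]), array([423.4, 185. ])]
[array([203.4, 232.9]), array([423.2, 185.7])]
```

Call:
servo_tool([
  [-39,-23,2,0,0,1],
  [-78,-46,4,0,0,3],
  [-117,-69,5,0,0,5],
  [-156,-92,7,0,0,7],
  [-195,-115,9,0,0,9],
  [-234,-138,11,0,0,11],
  [-273,-161,12,0,0,13],
  [-312,-184,14,0,0,15],
], hand=0)

```text
clock: 1.1
position: [0.4034, 0.2959, 0.2175]
ee_rot: [0.0, 0.259, 0.966, 0.0]
contact_force: [-0.1, 0.6, -0.4]
width: 0.0856
```

```bash
python3 -c "
from h import *
plan(.5292,.1683,.16,58)"
```

```text
t 1.1 pos [0.4034 0.2959 0.2175] yawy 59.98 F [-0.1  0.6 -0.4] w 0.0856
shift [-172.8  -47.6   57.5] rot [0.05 0.02 1.98]
```

Call:
servo_tool([
  [-43,-12,5,0,0,1],
  [-86,-24,8,0,0,2],
  [-130,-36,12,0,0,2],
  [-173,-48,16,0,0,2],
  [-173,-48,40,0,0,2],
  [-173,-48,57,0,0,2],
  [-173,-48,57,0,0,2],
])

```text
clock: 1.8
position: [0.5266, 0.1685, 0.1578]
ee_rot: [-0.003, 0.276, 0.961, -0.001]
contact_force: [0.5, 0.1, -0.6]
width: 0.0853
```

Run:
```python
from h import *
import cv2
plan(.5292,.1683,.06,58)
a=[]
for n in("top","scene"):
    im,d=cams.get_image(n);np.savez(n+"1.npz",im=im,d=d)
    p=proj(n,[.5292,.1683,.09]).astype(int);x,y=p-60;a.append(cv2.resize(im[max(y,0):y+120,max(x,0):x+120],(400,400)))
cv2.imwrite("pics/a1.png",np.hstack(a)[:,:,::-1])
```

```text
t 1.8 pos [0.5266 0.1685 0.1578] yawy 57.99 F [ 0.5  0.1 -0.6] w 0.0853
shift [-2.8  1.6 97.8] rot [-0.22 -0.25 -0.01]
```

View pics/a1.png

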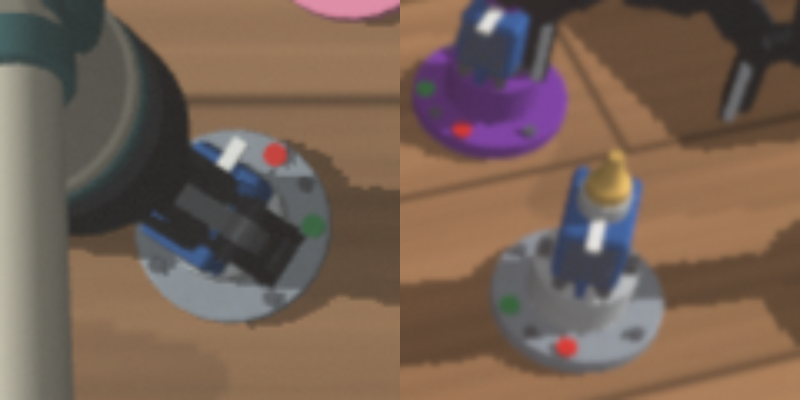

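Run:
```python
from h import *
plan(.5292,.1683,.06,58)
```

```text
t 1.9 pos [0.5282 0.1695 0.1604] yawy 58.06 F [-1.1 -0.1 -0.2] w 0.0855
shift [ -1.5  -0.5 100.4] rot [-0.01 -0.02  0.06]
```

Call:
servo_tool([
  [-1.5,-0.5,25,0,0,0],
  [-1.5,-0.5,45,0,0,0],
  [-1.5,-0.5,65,0,0,0],
  [-1.5,-0.5,80,0,0,0],
  [-1.5,-0.5,92,0,0,0],
  [-1.5,-0.5,100,0,0,0],
  [-1.5,-0.5,100,0,0,0],
])

```text
clock: 2.6
position: [0.529, 0.1684, 0.06]
ee_rot: [-0.0, 0.275, 0.961, -0.0]
contact_force: [-0.1, -0.3, -0.2]
width: 0.0854
```

Run:
```python
from h import *
import cv2
a=[]
for n in("top","scene"):
    im,d=cams.get_image(n)
    p=proj(n,[.5292,.1683,.09]).astype(int);x,y=p-60;a.append(cv2.resize(im[max(y,0):y+120,max(x,0):x+120],(400,400)))
cv2.imwrite("pics/a2.png",np.hstack(a)[:,:,::-1])
plan(.5292,.1683,.06,58)
```

```text
t 2.7 pos [0.5298 0.1684 0.0609] yawy 58.07 F [0.3 0.2 0.5] w 0.0854
shift [ 0.4 -0.4  0.9] rot [0.05 0.05 0.07]
```

View pics/a2.png

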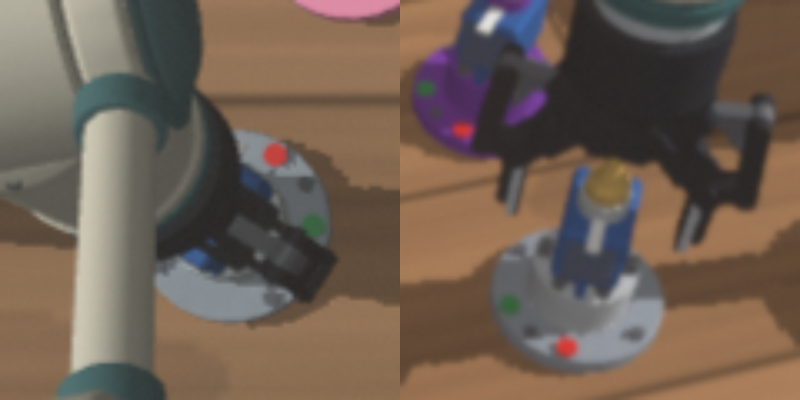

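The fingers straddle the sleeve's flat faces with no contact yet, so I'll close them.

Call:
servo_tool([
  [0,0,0,0,0,0],
  [0,0,0,0,0,0],
  [0,0,0,0,0,0],
  [0,0,0,0,0,0],
  [0,0,0,0,0,0],
  [0,0,0,0,0,0],
  [0,0,0,0,0,0],
  [0,0,0,0,0,0],
], hand=255, grip_force=50)

```text
clock: 3.5
position: [0.5298, 0.1688, 0.061]
ee_rot: [0.001, 0.275, 0.961, 0.001]
contact_force: [-1.0, 2.5, 5.6]
width: 0.0375
```

Call:
servo_tool([
  [0,0,-4,0,0,0],
  [0,0,-8,0,0,0],
  [0,0,-12,0,0,0],
  [0,0,-16,0,0,0],
  [0,0,-18,0,0,0],
  [0,0,-18,0,0,0],
  [0,0,-18,0,0,0],
])

```text
clock: 4.2
position: [0.5298, 0.1688, 0.0774]
ee_rot: [0.0, 0.275, 0.961, 0.001]
contact_force: [3.7, 3.0, -7.1]
width: 0.0373
```

Run:
```python
from h import *
import cv2
a=[]
for n in("top","scene"):
    im,d=cams.get_image(n)
    p=proj(n,[.5292,.1683,.09]).astype(int);x,y=p-60;a.append(cv2.resize(im[max(y,0):y+120,max(x,0):x+120],(400,400)))
cv2.imwrite("pics/a3.png",np.hstack(a)[:,:,::-1])
plan(.5292,.1683,.078,0)
```

```text
t 4.3 pos [0.5298 0.1687 0.0774] yawy 58.04 F [ 3.8  4.2 -8.5] w 0.0372
shift [ 0.2 -0.7 -0.6] rot [ 6.000e-02 -4.000e-02  5.804e+01]
```

View pics/a3.png

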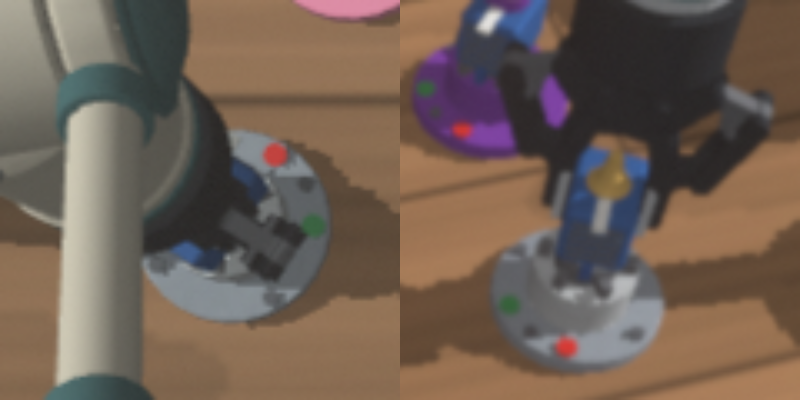

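Call:
servo_tool([
  [0,0,0,0,0,5],
  [0,0,0,0,0,11],
  [0,0,0,0,0,17],
  [0,0,0,0,0,23],
  [0,0,0,0,0,29],
  [0,0,0,0,0,29],
])

```text
clock: 4.9
position: [0.5299, 0.1689, 0.0774]
ee_rot: [0.0, 0.508, 0.861, 0.001]
contact_force: [3.4, 4.5, -6.4]
width: 0.0372
```

Call:
servo_tool([
  [0,0,0,0,0,5],
  [0,0,0,0,0,11],
  [0,0,0,0,0,17],
  [0,0,0,0,0,23],
  [0,0,0,0,0,29],
  [0,0,0,0,0,29],
  [0,0,0,0,0,29],
])

```text
clock: 5.6
position: [0.53, 0.169, 0.0773]
ee_rot: [-0.0, 0.707, 0.707, 0.001]
contact_force: [4.3, 5.3, -8.0]
width: 0.037
```

Run:
```python
from h import *
import cv2
a=[]
for n in("top","scene"):
    im,d=cams.get_image(n)
    p=proj(n,[.5292,.1683,.09]).astype(int);x,y=p-60;a.append(cv2.resize(im[max(y,0):y+120,max(x,0):x+120],(400,400)))
cv2.imwrite("pics/a4.png",np.hstack(a)[:,:,::-1])
plan(.5292,.1683,.06,0)
```

```text
t 5.7 pos [0.53   0.169  0.0774] yawy 0.03 F [ 4.5  4.9 -8.3] w 0.0371
shift [-0.7 -0.9 17.4] rot [ 0.06 -0.09  0.03]
```

View pics/a4.png

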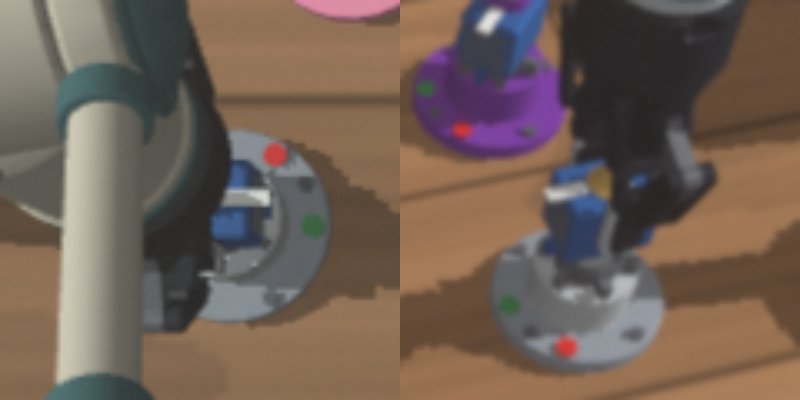

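The sleeve has turned with the hand and its pointer is now toward the green dot. I'll lower it, then release.

Call:
servo_tool([
  [0,0,4,0,0,0],
  [0,0,8,0,0,0],
  [0,0,12,0,0,0],
  [0,0,15,0,0,0],
  [0,0,17,0,0,0],
  [0,0,17,0,0,0],
  [0,0,17,0,0,0],
])

```text
clock: 6.4
position: [0.53, 0.169, 0.0611]
ee_rot: [-0.0, 0.707, 0.707, 0.001]
contact_force: [3.3, 5.0, -3.9]
width: 0.0371
```

Call:
servo_tool([
  [0,0,0,0,0,0],
  [0,0,0,0,0,0],
  [0,0,0,0,0,0],
  [0,0,0,0,0,0],
  [0,0,0,0,0,0],
  [0,0,0,0,0,0],
  [0,0,0,0,0,0],
  [0,0,0,0,0,0],
], hand=0)

```text
clock: 7.2
position: [0.5293, 0.1682, 0.0613]
ee_rot: [0.0, 0.707, 0.707, -0.0]
contact_force: [0.2, -0.0, -0.1]
width: 0.0852
```

Call:
servo_tool([
  [0,0,-15,0,0,0],
  [0,0,-40,0,0,0],
  [0,0,-75,0,0,0],
  [0,0,-110,0,0,0],
  [0,0,-140,0,0,0],
  [40,-15,-150,0,0,0],
  [80,-40,-150,0,0,0],
  [120,-75,-150,0,0,0],
])

```text
clock: 8.0
position: [0.4568, 0.2871, 0.212]
ee_rot: [0.0, 0.707, 0.707, 0.001]
contact_force: [0.8, 0.7, -0.3]
width: 0.0851
```

Call:
servo_tool([
  [45,0,0,0,0,0],
  [90,0,0,0,0,0],
  [90,0,0,0,0,0],
  [90,0,0,0,0,0],
])

```text
clock: 8.4
position: [0.4556, 0.3763, 0.2109]
ee_rot: [0.0, 0.706, 0.708, -0.001]
contact_force: [1.0, 0.4, 0.4]
width: 0.0854
```

Run:
```python
from h import *
import cv2
a=[]
for n in("top","scene"):
    im,d=cams.get_image(n);np.savez(n+"5.npz",im=im,d=d)
    p=proj(n,[.5292,.1683,.09]).astype(int);x,y=p-50;a.append(cv2.resize(im[max(y,0):y+100,max(x,0):x+100],(400,400),interpolation=cv2.INTER_CUBIC))
    u,v=np.meshgrid(np.arange(640),np.arange(480));P=dep(n,u,v,d)
    hsv=cv2.cvtColor(im,cv2.COLOR_RGB2HSV);h,s=hsv[...,0],hsv[...,1]
    m=(np.hypot(P[...,0]-.5292,P[...,1]-.1683)<.035)&(P[...,2]>.083)&(P[...,2]<.12)&(h>105)&(h<130)&(s>100)
    print(n,m.sum(),np.percentile(P[m][:,2],[10,50,90]).round(4),cv2.minAreaRect((atz(n,u[m],v[m],.09)[:,:2]*1000).astype(np.float32)))
cv2.imwrite("pics/a5.png",np.hstack(a)[:,:,::-1])
plan(.5292,.1683,.06,0)
```

```text
top 372 [0.0877 0.0898 0.0916] ((527.9287719726562, 169.67123413085938), (49.762474060058594, 36.27779006958008), 89.92152404785156)
scene 204 [0.086  0.0895 0.0913] ((535.7971801757812, 166.1237335205078), (49.05088424682617, 37.84797668457031), 85.81150817871094)
t 8.5 pos [0.4559 0.3747 0.2111] yawy 0.04 F [ 0.3 -0.5  0. ] w 0.0855
shift [-206.3   73.2  151.2] rot [-0.04  0.07  0.04]
```

View pics/a5.png

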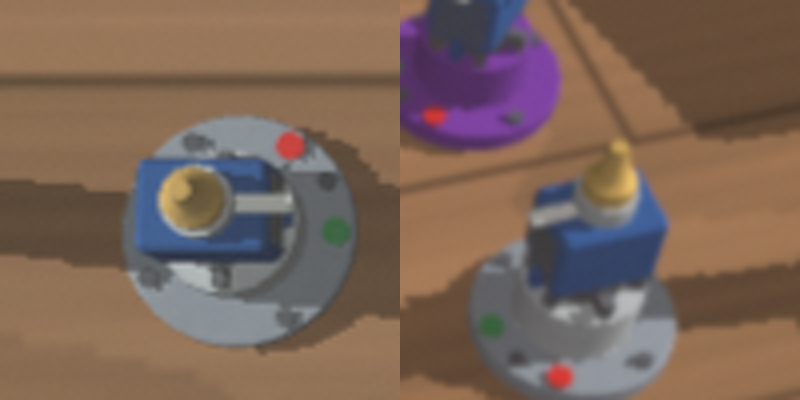

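The sleeve top is at 0.090 m, which is fully home. Its long axis points at −90°, at the green dot, and the arm is clear.

```bash
python3 -c "
from rig import sign_off
print(sign_off())"
```

```text
the job is handed in; nothing more can be done
None
```

The nozzle coupler is locked: its sleeve is turned to the green dot, down home and let go. I gripped the blue sleeve on its flat faces, lifted it about 16–17 mm, turned it 58° clockwise, lowered it and released. I then moved the arm clear and handed in the job about 8.5 s into the 32 s limit.

- **Height:** the sleeve top measures 0.090 m in both cameras, which is its down position.
- **Turn:** the pointer is in line with the green dot. The top camera puts the sleeve at −90°; the scene camera reads about 4° different but saw only part of the sleeve top.
- **Contact:** tool force was near zero after release, and the arm stayed well away from the black-capped coupler and the look-alikes. Side forces of about 5–7 N on the tool while gripping came from a grip slightly off-centre, and they disappeared on release.

No checks failed; the hand-in itself reports no verdict.

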